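Nest a lidded pot in its tapered cup without wedging it

TASK

Put the lidded tapered pot upright into the tapered holder cup and let go, so that it stands in it loosely. Then push down lightly on its knob: the pot slides down stiffly until the taper starts to bite and the resistance clearly grows. Stop there, at about 10 newtons, because 18 newtons would wedge it; leave the pot nested and the other things undisturbed.

Things in the scene. Friction and masses are not known exactly. Their poses are not given: they have to be found in the camera images.
- pot: loose grey tapered pot, steel lid, black knob; about 0.12 kg (varies by a third). Origin: centre of its underside; z up its axis. Foot diameter 40 mm, widening 0.2 mm per mm of height to 53.4 mm under the lid (z = 67 mm); lid diameter 57 mm, z = 67 to 78 mm; knob: upright cylinder, diameter 23 mm, z = 78 to 106 mm, flat top. Rigid, lid fixed.
- pot_knob_top (a point): centre of the flat top of the pot's knob, 106 mm above the pot's underside
- cup: tapered aluminium holder cup, open at the top, with an 88 x 88 x 6 mm grey flange fixed to the bench. Origin: centre of the flange's underside, on the bench; z up. Mouth at z = 72 mm: inner diameter 54 mm, outer 59 mm; the bore narrows 0.2 mm in diameter per mm downward. A black floating floor disc inside carries the pot at first. The pot's lid never reaches the rim.
- cup_mouth (a point): centre of the cup's mouth, 72 mm above the bench. How the pot bites: 8 to 26 mm below its loose height, at a depth that differs each time and cannot be seen, the resistance starts to climb by about 3 N per mm on top of the drag. Nested: the pot bears on the cup with over 7 N in all; wedged: 18 N. Once the push ends the pot eases up by a few mm to where the bite began.
- cup_loose (a point): point on the cup's axis 48 mm above the bench, where the pot's underside rests when loose: on the floating floor disc, with 5 mm play all round at the mouth. Pushed by the pot, the disc slides down with a steady drag of about 4 N (the pot's weight alone does not move it) and stays where it is pushed.
- heat_sink: bystander: small black finned heat sink, 30 x 40 x 22 mm, origin at the centre of its underside
- capacitor: bystander: black upright cylinder, diameter 26 mm, 35 mm high, origin at the centre of its underside
- sanding_block: bystander: brown block, 45 x 70 x 28 mm, origin at the centre of its underside
- masking_tape: bystander: roll of tan tape lying flat, 103 x 101 x 25 mm, origin at the centre of its underside
Things that resemble listed ones, but are neither listed nor needed, are in the scene too. What is shaped like the cup but brown is not meant.

How it is judged:
On the way, in this order (a step that is already met when the one before it is completed fails the run):
1. the pot stands upright in the cup, let go (horizontal distance between pot and cup below 0.007 m and angle between pot's own z axis and vertical below 0.14 rad and z of pot in the frame of cup below 0.053 m and contact force between the fingers and pot below 0.1 N), for 0.2 s.
2. the pot is pushed down until the taper bites (it bears on the cup with more than 7 N) (horizontal distance between pot and cup below 0.007 m and angle between pot's own z axis and vertical below 0.14 rad and z of pot in the frame of cup below 0.042 m and contact force between pot and cup above 7 N), for 0.05 s.
At the end, for the whole second after the job is handed in: the pot is nested in the cup: upright within 8 degrees, its axis within 7 mm of the cup's, its underside no more than 43 mm above the bench, at rest and released (horizontal distance between pot and cup below 0.007 m and angle between pot's own z axis and vertical below 0.14 rad and z of pot in the frame of cup below 0.043 m and linear speed of pot below 0.02 m/s and contact force between the fingers and pot below 0.1 N); the robot touches nothing.
It fails at once if the pot is wedged (it bears on the cup with 18 N or more) (contact force between pot and cup above 18 N).
It fails at once if a bystander is moved by more than 15 mm (distance of any of heat_sink, capacitor, sanding_block, masking_tape from where it was at the start of the episode above 0.015 m).
It also fails if it takes over 54 s, if anything falls off the work surface, if the arm or the gripper's body presses on something with over 40 N, if the wrist force passes 120 N, or if a joint passes its speed limit or range.

ROBOT

A 6-joint arm with a two-finger parallel gripper is mounted at the origin on a cart in front of the work surface, level with it; the furniture and walls round the work are solid. World frame = base frame: x ahead of the robot, y to its left, z up, the work surface at z = 0. Lengths are in m, angles in rad, forces in N, time in s.
With the tool pointing down it reaches from about 0.425 to 0.95 m from the base axis. Payload 3.5 kg.
Tool frame: the origin (TCP) lies midway between the tips of the shut fingers; the grasp point (between the pads) lies grasp_offset behind it (grasp_offset is the distance from the TCP to the grasp point, in m); z points along the fingers, y is the direction in which the jaws open and shut (so a half turn about z gives the same grasp; the last joint's range is limited). The gripper opens to 85 mm and grips with 20 to 120 N. Pads are 22 mm wide; open, the fingers measure 114 mm over their backs; the gripper's body (76 mm by 85 mm) begins 54 mm behind the grasp point. The pads swing forward as they close: fully open they stand 13 mm farther back than shut.
Start: joints at [1.116, 0.286, 1.577, -0, 1.279, -0.15], TCP at [0.203, 0.644, 0.231] pointing down, gripper open.
Joint ranges: [-2.77, 2.77], [-0.9, 2.22], [0.21, 2.48], [-1.53, 4.67], [0.24, 2.81], [-2.84, 2.84]. Speed limits (rad/s): [2.79, 2.79, 3.14, 3.14, 3.14, 3.14].

INTERFACE

Orientations are given as a unit quaternion [x, y, z, w].
In Python, from plant import * gives the robot as it stands.
- The arm moves only by the tool jog_arm, never from a script. Its argument "targets" is text: rows parted by semicolons, each of 7 numbers parted by spaces: the shift along the world's x, y, z in mm, then the turn, a rotation vector about the world's x, y, z in degrees, then the gripper's target within -1 to 1 (fully open at 1, half-way at 0, shut at -1). A call has 1 to 10 rows; each row shifts and turns the pose as measured when the row begins; what a row does not reach is not made up. A row lasts 1/12 s, in which the tool goes at most 41.7 mm and 7.16 degrees, less where a joint would pass 70% of its speed; a pose out of reach is approached as far as the arm can. A call with a gripper value outside its range is refused whole. The fingers move at their own pace and stop on an object; "force" is the grip in N (left out, the last holds). Time passes only in rows, so rows that do not move let the fingers close. It gives the time, the measured TCP pose, the force and the opening at its end, in the units of the state.
- get_state(): the state, without advancing time (a new reading comes with each control period).
- read_camera(name): name is "scene" or "top" or "wrist"; returns a dict with "pixels" (420x560x3 uint8, blue, green, red), "mtx" (3x3 intrinsics, pixels), "dist_coeffs" ([k1, k2, p1, p2, k3] as OpenCV has them; the pictures are not rectified), "world_from_camera" (4x4, takes a point from camera to world coordinates). Camera axes: x right, y up, looking along -z (the intrinsics and any distortion apply to the point x, -y, -z); pixel columns grow to the right and rows downward; lengths in m; the calibration is good to about 2 mm. A picture is of the moment at which its call begins. There is no depth.
- sign_off(): hands the job in, once; it reports no verdict.
Trained networks look in a picture, given as the dict that the camera call returned (one of the last four; its "shot" number tells which), for a name from the list of things; names that differ only in an ending like _2 or _b are one class to them, and where a whole thing is asked for, a point or a joint stands for the part that bears it (a point fixed in the world has none). Each returns a list of dicts, best first, with "p" (0 to 1); they miss things now and then, are a little off and sometimes report something else, mostly with a low value. They report only what shows in the picture. A call takes as long as a camera call. They do not tell look-alikes from the thing itself.
- spot_in(target, picture): "uv" ([column, row] in pixels, amid what is visible of it).
- silhouettes(target, picture): "mask" (420x560 bool, what is visible of it) and "uv" ([column, row] in pixels, amid what is visible of it).
- mark_of(target, picture): "uv" ([column, row] in pixels: a listed point, or the origin of a listed thing).
The state is a dict: "time": time; "qpos": joint angles; "dq": joint speeds; "joint_efforts": joint torques, N m; "eef_pos": TCP position; "tcp_rot": TCP orientation; "contact_force": force on the tool from outside, world axes, zero at the start; "wrist_torque": the same for the moment, N m; "opening": opening from 0.0 (shut) to 1.0 (fully open).
Only numpy, scipy, OpenCV 4.12 (cv2) and the standard library are available. Lean on these libraries where they do the work, as an engineer would, in place of code of your own. Each camera call takes 0.05 s, during which the arm holds its last target.

## Working session

There is one attempt and no reset: what is moved stays moved. The work goes in short steps, Python scripts to look and compute and a tool call to move; the robot and the scene stay as the last step left them, time stands still between calls to the robot, and variables do not carry over. Pictures are saved under pics/ and viewed, and the job is handed in when it is done.

Besides the shell and the picture viewer there is one more tool, called after ">>>" by a JSON object that holds its "name" and its "arguments". jog_arm: Moves the arm, as the interface text tells. Its arguments: {"type":"object","properties":{"targets":{"type":"string"},"force":{"type":"number"}},"required":["targets"]}

```bash
ls; mkdir -p pics
python3 - <<'E'
from plant import *
import cv2,numpy as np
print(get_state())
for n in("scene","top","wrist"):
    p=read_camera(n); cv2.imwrite(f"pics/a_{n}.png",p["pixels"]); print(n,p["mtx"].tolist(),p["dist_coeffs"],np.round(p["world_from_camera"],3).tolist())
    for t in("pot","cup","pot_knob_top","cup_mouth"):
        print(t,[(np.round(d["uv"]).tolist(),round(d["p"],2)) for d in mark_of(t,p)])
E
```

```text
pics
{'time': 0.0, 'qpos': array([ 1.11604211e+00,  2.87234031e-01,  1.57816751e+00, -1.55409725e-05,
        1.27861314e+00, -1.50009766e-01]), 'dq': array([ 1.35123203e-03, -2.54510439e-05, -4.57503390e-04, -1.42136544e-03,
       -9.51766597e-04,  2.84505500e-04]), 'joint_efforts': array([-1.72023840e-03, -4.05992210e+01, -2.92616701e+01, -1.97307586e-04,
        5.87362825e-03,  1.48912153e-05]), 'eef_pos': array([0.20222298, 0.64330701, 0.22990674]), 'tcp_rot': array([ 1.51780964e-01,  9.88413412e-01, -1.15828476e-03, -3.53532770e-04]), 'contact_force': array([-0.05773768,  0.40132803, -0.43443743]), 'wrist_torque': array([-0.00680645,  0.04179943,  0.00820414]), 'opening': 1.0019751483687467}
scene [[414.32756098920527, 0.0, 281.6001444855743], [0.0, 414.32756098920527, 205.0243374600704], [0.0, 0.0, 1.0]] [-0.02648063  0.          0.          0.          0.        ] [[0.893, 0.221, -0.393, 0.162], [-0.451, 0.423, -0.786, -0.846], [-0.008, 0.879, 0.478, 0.588], [0.0, 0.0, 0.0, 1.0]]
pot [([234.0, 185.0], 0.86)]
cup [([286.0, 234.0], 0.93), ([427.0, 277.0], 0.68), ([286.0, 210.0
[... 249 characters left out ...]
3056079 0.         0.         0.         0.        ] [[0.307, 0.903, -0.301, 0.1], [-0.952, 0.291, -0.1, -0.149], [-0.003, 0.317, 0.948, 1.678], [0.0, 0.0, 0.0, 1.0]]
pot [([197.0, 202.0], 0.75)]
cup [([290.0, 228.0], 0.88), ([395.0, 202.0], 0.81), ([288.0, 223.0], 0.47)]
pot_knob_top [([190.0, 193.0], 0.74)]
cup_mouth [([396.0, 195.0], 0.82), ([291.0, 219.0], 0.7)]
wrist [[369.1390060595988, 0.0, 280.49187699787126], [0.0, 369.1390060595988, 207.01468041739517], [0.0, 0.0, 1.0]] [0.01501831 0.         0.         0.         0.        ] [[0.301, -0.921, -0.247, 0.138], [0.954, 0.291, 0.077, 0.663], [0.001, -0.259, 0.966, 0.373], [0.0, 0.0, 0.0, 1.0]]
pot []
cup []
pot_knob_top []
cup_mouth []
```

View pics/a_scene.png

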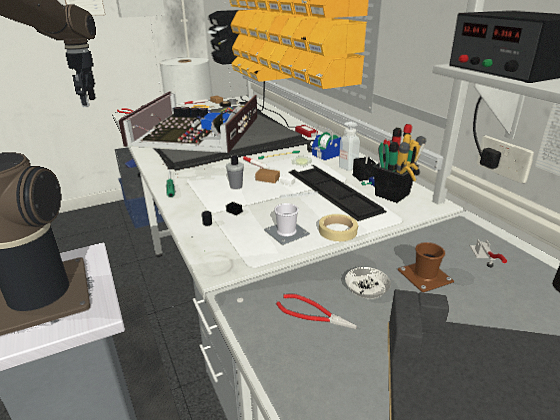

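View pics/a_top.png

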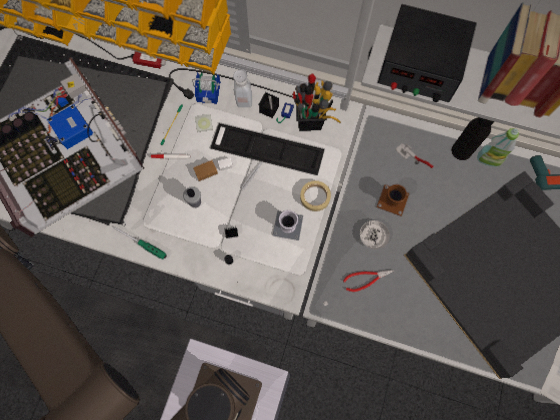

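```bash
cat > h.py <<'E'
from plant import *
import cv2,numpy as np
def ray(p,uv):
    q=cv2.undistortPoints(np.array([[uv]],float),p["mtx"],p["dist_coeffs"])[0,0]
    T=np.array(p["world_from_camera"]); d=T[:3,:3]@np.array([q[0],-q[1],-1]); return T[:3,3],d
def atz(p,uv,z):
    o,d=ray(p,uv); return o+d*(z-o[2])/d[2]
def proj(p,X):
    T=np.linalg.inv(np.array(p["world_from_camera"])); c=T[:3,:3]@np.asarray(X,float)+T[:3,3]
    return cv2.projectPoints(np.array([[c[0],-c[1],-c[2]]]),np.zeros(3),np.zeros(3),p["mtx"],p["dist_coeffs"])[0][0,0]
def tri(obs):
    A=np.zeros((3,3));b=np.zeros(3)
    for p,uv in obs:
        o,d=ray(p,uv);d=d/np.linalg.norm(d);M=np.eye(3)-np.outer(d,d);A+=M;b+=M@o
    return np.linalg.solve(A,b)
E
python3 - <<'E'
from h import *
s=read_camera("scene");t=read_camera("top")
i=cv2.resize(s["pixels"][120:300,190:460],None,fx=2.9,fy=2.9,interpolation=cv2.INTER_CUBIC);cv2.imwrite("pics/b_crop.png",i)
i=cv2.resize(t["pixels"][150:280,150:430],None,fx=2.8,fy=2.8,interpolation=cv2.INTER_CUBIC);cv2.imwrite("pics/b_crop2.png",i)
for n,a,b,z in(("knob",(234,156),(190,193),.106),("pot",(234,185),(197,202),0),("cupA",(287,211),(291,219),.072),("cupB",(430,250),(396,195),.072)):
    print(n,tri([(s,a),(t,b)]),atz(s,a,z),atz(t,b,z))
for n in("heat_sink","capacitor","sanding_block","masking_tape"):
    print(n,[(np.round(atz(t,d["uv"],0),3).tolist(),np.round(d["uv"]),round(d["p"],2)) for d in mark_of(n,t)])
E
```

```text
knob [0.56651215 0.29675867 0.10794471] [0.57117172 0.30205562 0.106     ] [0.56438776 0.29782054 0.106     ]
pot [0.56504148 0.29133788 0.01276556] [0.5694289 0.3158255 0.       ] [0.57275051 0.29399936 0.        ]
cupA [ 0.58829658 -0.02955635  0.0706531 ] [ 0.58416267 -0.03193376  0.072     ] [ 0.59056225 -0.03044469  0.072     ]
cupB [ 0.77399122 -0.33023061  0.07374069] [ 0.77957862 -0.32892402  0.072     ] [ 0.77206566 -0.3287696   0.072     ]
heat_sink [([0.51, 0.146, 0.0], array([232., 232.]), 0.4)]
capacitor [([0.425, 0.124, 0.0], array([230., 258.]), 0.44)]
sanding_block [([0.684, 0.309, 0.0], array([204., 172.]), 0.56)]
masking_tape [([0.716, -0.075, 0.0], array([314., 195.]), 0.68)]
```

View pics/b_crop.png

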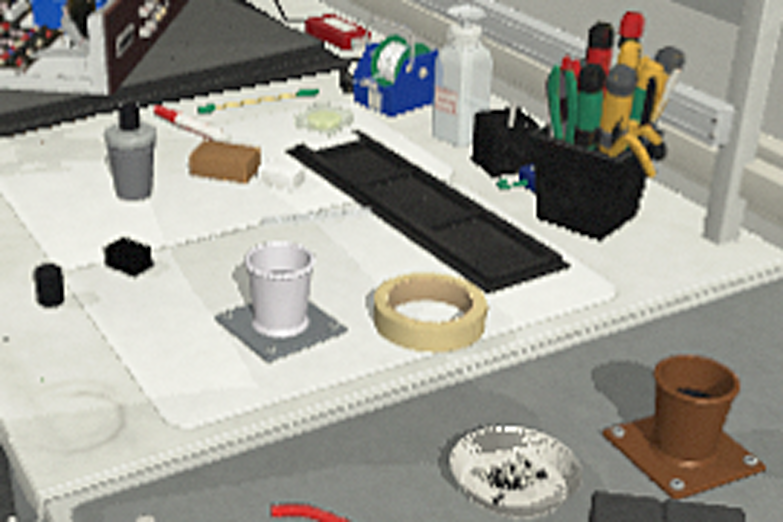

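View pics/b_crop2.png

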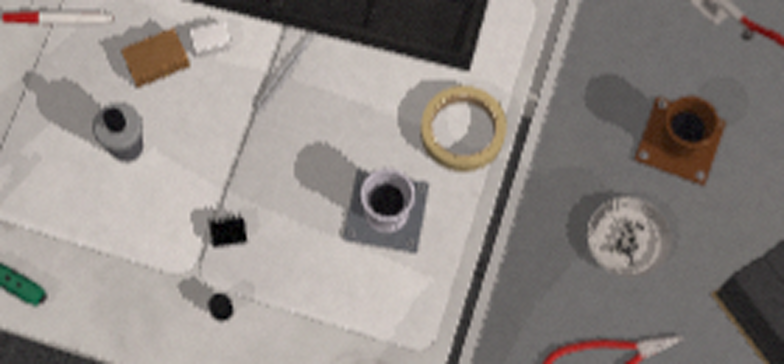

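Candidates in the scene view: grey holder cup on its grey flange at (287,211), brown look-alike at (430,250), which I reject. The only pot is at (234,185); the black capacitor at (207,217) and heat sink at (234,208) are bystanders. The crop confirms the grey cup and the pot with its black knob. I'll move above the pot and refine with the wrist camera.

Run:
```python
from h import *
print(grasp_offset)
t=read_camera("top")
for uv in((142,172),(60,60),(35,232),(125,215),(80,60)):print(uv,[np.round(atz(t,uv,z)[:2],3).tolist() for z in(0,.1,.2)])
w=read_camera("wrist");cv2.imwrite("pics/c_w.png",w["pixels"])
T=np.array(w["world_from_camera"]);st=get_state()
from scipy.spatial.transform import Rotation as R
r=R.from_quat(st["tcp_rot"]).as_matrix();print(r.T@(T[:3,3]-st["eef_pos"]),r)
```

```text
0.0187
(142, 172) [[0.617, 0.512], [0.586, 0.472], [0.555, 0.433]]
(60, 60) [[0.937, 0.967], [0.887, 0.9], [0.837, 0.834]]
(35, 232) [[0.312, 0.763], [0.299, 0.708], [0.287, 0.654]]
(125, 215) [[0.456, 0.506], [0.435, 0.467], [0.414, 0.428]]
(80, 60) [[0.959, 0.898], [0.908, 0.835], [0.857, 0.773]]
[ 0.06699834 -0.00116514 -0.14201662] [[-9.53900409e-01  3.00123325e-01  2.45057152e-06]
 [ 3.00123325e-01  9.53900409e-01  4.22081588e-07]
 [-2.21092465e-06  1.13809747e-06 -1.00000000e+00]]
```

View pics/c_w.png

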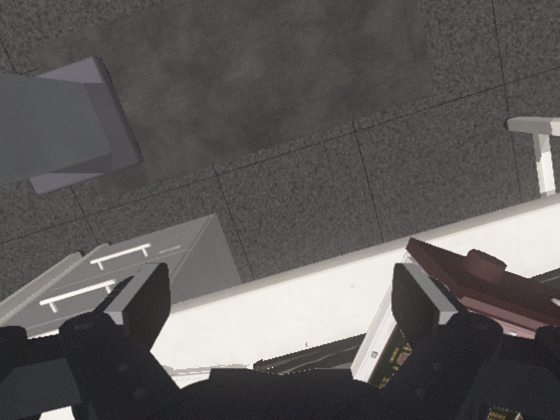

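>>> {"name": "jog_arm", "arguments": {"targets": "14 -36 7 0 0 0 1;14 -36 7 0 0 0 1;14 -36 7 0 0 0 1;14 -36 7 0 0 0 1;14 -36 7 0 0 0 1;14 -36 7 0 0 0 1;14 -36 7 0 0 0 1;36 -15 0 0 0 0 1;36 -15 0 0 0 0 1;36 -15 0 0 0 0 1"}}

```text
time: 1.98
eef_pos: [0.4062, 0.3358, 0.2798]
tcp_rot: [0.145, 0.989, -0.0, 0.001]
contact_force: [0.0, 0.9, 0.9]
opening: 1.001
```

>>> {"name": "jog_arm", "arguments": {"targets": "36 -10 0 0 0 0 1;36 -10 0 0 0 0 1;36 -10 0 0 0 0 1;36 -8 0 0 0 0 1;0 0 0 0 0 0 1;0 0 0 0 0 0 1"}}

```text
time: 2.48
eef_pos: [0.5633, 0.2891, 0.2803]
tcp_rot: [0.15, 0.989, 0.0, 0.003]
contact_force: [-0.7, 0.0, 0.4]
opening: 0.999
```

Run:
```python
from h import *
w=read_camera("wrist");st=get_state();print(st["eef_pos"],st["dq"].round(3),st["contact_force"])
im=w["pixels"].copy()
for t,z in(("pot_knob_top",.106),("pot",0)):
    for d in mark_of(t,w):
        print(t,d["uv"],d["p"],atz(w,d["uv"],z)); cv2.circle(im,tuple(int(round(v)) for v in d["uv"]),3,(0,0,255),1)
cv2.imwrite("pics/d_w.png",im)
for d in silhouettes("pot",w): print(d["uv"],d["p"],d["mask"].sum())
```

```text
[0.56303809 0.28899487 0.28008076] [ 0.028 -0.035  0.037  0.006  0.01   0.002] [0.97699451 0.00242189 0.79178044]
pot_knob_top [298.5, 186.7] 0.69 [0.56811808 0.30324665 0.106     ]
pot [290.2, 168.3] 0.82 [0.5679866  0.29872025 0.        ]
[294.6, 182.9] 0.6 2757
```

View pics/d_w.png

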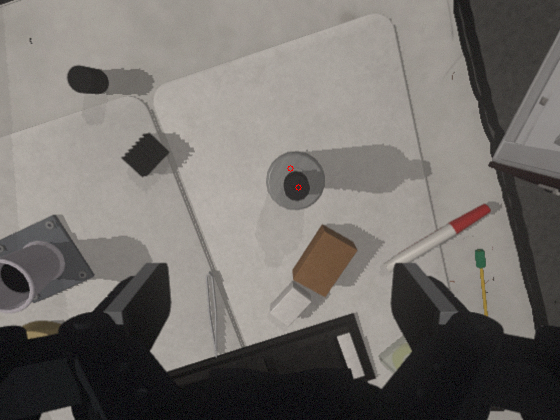

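The wrist view shows the pot at about (295,180), its knob at (298,186), clear of the brown sanding block at (324,260). Next I refine the knob's centre.

Run:
```python
from h import *
w=read_camera("wrist");g=cv2.cvtColor(w["pixels"],cv2.COLOR_BGR2GRAY)
m=((g<50)).astype(np.uint8);n,l,s,c=cv2.connectedComponentsWithStats(m)
k=l[186,298];print(s[k],c[k])
# predict model outline centroid of knob for candidate pos
ys,xs=np.nonzero(l==k);print(xs.min(),xs.max(),ys.min(),ys.max())
def cen(x,y):
    pts=[]
    for z in(.078,.106):
        for a in np.linspace(0,2*np.pi,40,endpoint=False): pts.append(proj(w,(x+.0115*np.cos(a),y+.0115*np.sin(a),z)))
    h=cv2.convexHull(np.array(pts,np.float32));M=cv2.moments(h);return np.array([M["m10"]/M["m00"],M["m01"]/M["m00"]]),M["m00"]
from scipy.optimize import fsolve
r=fsolve(lambda v:cen(*v)[0]-c[k],(.567,.301));print(r,cen(*r))
s_=read_camera("scene");t=read_camera("top")
print(proj(s_,(*r,.106)),proj(t,(*r,.106)))
```

```text
[284 174  25  29 365] [296.32328767 187.75342466]
284 308 174 202
[0.56888148 0.30229533] (array([296.32328833, 187.75342342]), 654.5714900521562)
[233.28497778 156.10339459] [189.18599808 191.32902194]
```

>>> {"name": "jog_arm", "arguments": {"targets": "4 12 0 0 0 0 1;0 0 -35 0 0 0 1;0 0 -35 0 0 0 1;0 0 -35 0 0 0 1;0 0 -35 0 0 0 1;0 0 0 0 0 0 1;0 0 0 0 0 0 1"}}

```text
time: 3.42
eef_pos: [0.5645, 0.3118, 0.1454]
tcp_rot: [0.145, 0.989, 0.005, 0.011]
contact_force: [0.1, -0.3, 1.6]
opening: 0.997
```

Run:
```python
from h import *
w=read_camera("wrist");st=get_state();print(st["eef_pos"],st["tcp_rot"],st["dq"].round(3),st["contact_force"])
im=w["pixels"].copy()
for t,z in(("pot_knob_top",.106),("pot",0)):
    for d in mark_of(t,w): print(t,d["uv"],d["p"],atz(w,d["uv"],z))
for a in np.linspace(0,2*np.pi,24):
  for z,r,c in((.106,.0115,(0,0,255)),(.078,.0285,(0,255,0))):
    u=proj(w,(.5675+r*np.cos(a),.301+r*np.sin(a),z));cv2.circle(im,tuple(int(round(v)) for v in u),1,c,-1)
cv2.imwrite("pics/e_w.png",im)
```

```text
[0.56385999 0.31158501 0.14487385] [0.14490882 0.98938225 0.00511469 0.00990081] [-0.008 -0.02  -0.014 -0.003  0.006 -0.003] [-0.03364184  0.62926378 -0.62312832]
pot_knob_top [266.8, 253.0] 0.67 [0.56939662 0.30219268 0.106     ]
pot [267.4, 202.6] 0.9 [0.5705558  0.30000625 0.        ]
pot [58.2, 178.6] 0.45 [0.50460737 0.15017796 0.        ]
```

View pics/e_w.png

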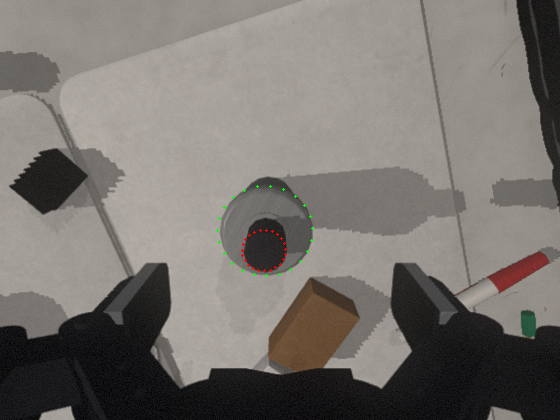

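The overlay (red at (265,250), green lid ring) fits the image with the pot at (0.568, 0.3015). Now I correct the drifted tool pose.

```bash
cat >> h.py <<'E'
from scipy.spatial.transform import Rotation as R
Q0=R.from_quat([.1494,.98878,0,0])
def need(x,y,z,q=Q0):
    st=get_state();e=(q*R.from_quat(st["tcp_rot"]).inv()).as_rotvec(degrees=True)
    print("t",round(st["time"],2),"d",np.round((np.array([x,y,z])-st["eef_pos"])*1000,1),"rot",e.round(2),"F",st["contact_force"].round(1),"op",round(st["opening"],3))
E
python3 -c "
from h import *
need(.568,.3015,.081)"
```

```text
t 3.57 d [  2.4 -10.1 -66.6] rot [-0.5  1.5 -0.5] F [-0.6  0.4  0.5] op 0.998
```

>>> {"name": "jog_arm", "arguments": {"targets": "3 -10 -20 -0.5 1.3 -0.5 1;0 0 0 0 0 0 1;0 0 0 0 0 0 1"}}

```text
time: 3.82
eef_pos: [0.5734, 0.304, 0.1369]
tcp_rot: [0.149, 0.989, 0.004, 0.008]
contact_force: [-0.0, -0.3, 1.1]
opening: 0.999
```

```bash
python3 -c "
from h import *
need(.568,.3015,.081);read_camera('wrist');need(.568,.3015,.081);read_camera('wrist');need(.568,.3015,.081)"
```

```text
t 3.82 d [ -5.4  -2.5 -55.9] rot [-0.29  0.99 -0.02] F [-0.  -0.3  1.1] op 0.999
t 3.87 d [ -5.3  -2.3 -55.7] rot [-0.27  0.98 -0.03] F [ 0.1 -0.9  0. ] op 1.003
t 3.92 d [ -4.9  -2.3 -55.3] rot [-0.26  0.93 -0.04] F [-0.   1.5 -0.1] op 1.001
```

>>> {"name": "jog_arm", "arguments": {"targets": "-5 -2 -20 -0.3 1 0 1;0 0 -15 0 0.3 0 1;0 0 0 0 0 0 1"}}

```text
time: 4.17
eef_pos: [0.5689, 0.3029, 0.1029]
tcp_rot: [0.149, 0.989, 0.001, -0.001]
contact_force: [-0.6, 0.3, -0.7]
opening: 1.0
```

```bash
python3 -c "
from h import *
read_camera('wrist');need(.568,.3015,.081);read_camera('wrist');need(.568,.3015,.081)"
```

```text
t 4.22 d [ -1.   -1.5 -22.6] rot [-0.09 -0.06 -0.08] F [0.2 0.2 0.2] op 1.001
t 4.27 d [ -1.6  -1.7 -23.6] rot [-0.12  0.03 -0.08] F [ 0.4 -0.2 -0.8] op 0.997
```

>>> {"name": "jog_arm", "arguments": {"targets": "-1 -1 -17 0 0 0 1;0 0 -5 0 0 0 1;0 0 0 0 0 0 1"}}

```text
time: 4.52
eef_pos: [0.5696, 0.3029, 0.0832]
tcp_rot: [0.149, 0.989, 0.002, 0.001]
contact_force: [0.5, -0.4, -0.6]
opening: 0.998
```

```bash
python3 -c "
from h import *
w=read_camera('wrist');cv2.imwrite('pics/f_w.png',w['pixels']);need(.568,.3015,.081);read_camera('wrist');need(.568,.3015,.081)"
```

```text
t 4.57 d [-1.4 -1.3 -2.2] rot [-0.16  0.14 -0.1 ] F [ 0.5 -0.4 -0.8] op 1.002
t 4.62 d [-1.7 -1.4 -2.8] rot [-0.18  0.19 -0.1 ] F [ 1.2 -0.7 -0.7] op 1.002
```

View pics/f_w.png

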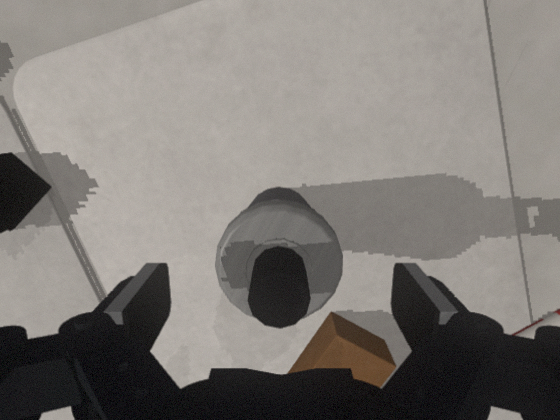

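The knob at (280,290) is centred between the pads (169 and 393). Closing.

>>> {"name": "jog_arm", "arguments": {"targets": "-1 0 -1 0 0 0 -1;0 0 0 0 0 0 -1;0 0 0 0 0 0 -1;0 0 0 0 0 0 -1;0 0 0 0 0 0 -1;0 0 0 0 0 0 -1;0 0 0 0 0 0 -1", "force": 40}}

```text
time: 5.2
eef_pos: [0.5705, 0.3037, 0.0865]
tcp_rot: [0.148, 0.989, 0.003, 0.004]
contact_force: [-0.1, 0.6, 0.5]
opening: 0.253
```

```bash
python3 -c "
from h import *
w=read_camera('wrist');cv2.imwrite('pics/g_w.png',w['pixels']);need(.568,.3015,.081)"
```

```text
t 5.25 d [-2.5 -2.1 -5.4] rot [-0.28  0.49 -0.11] F [ 0.1  0.3 -1. ] op 0.252
```

View pics/g_w.png

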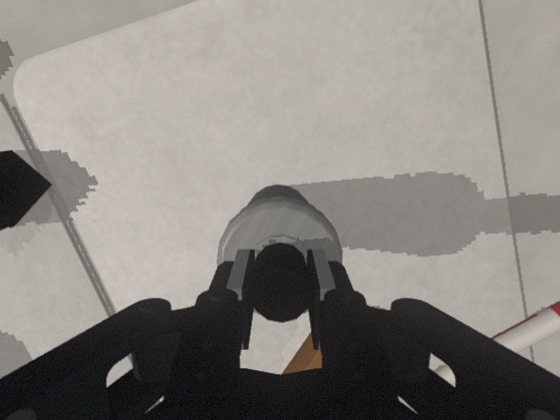

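Knob gripped (opening 0.252, i.e. about 21 mm). Lifting.

>>> {"name": "jog_arm", "arguments": {"targets": "0 0 15 0 0 0 -1;0 0 30 0 0 0 -1;0 0 30 0 0 0 -1;0 0 30 0 0 0 -1;0 0 20 -0.3 0.5 0 -1;0 -20 0 0 0 0 -1;0 -30 0 0 0 0 -1;0 -30 0 0 0 0 -1;0 -30 0 0 0 0 -1;0 -30 0 0 0 0 -1"}}

```text
time: 6.08
eef_pos: [0.5655, 0.1636, 0.2138]
tcp_rot: [0.144, 0.99, -0.001, -0.003]
contact_force: [0.7, -0.6, -1.4]
opening: 0.255
```

```bash
python3 -c "
from h import *
need(.588,-.030,.2)
w=read_camera('scene');cv2.imwrite('pics/h_s.png',cv2.resize(w['pixels'][60:300,160:460],None,fx=2.5,fy=2.5))"
```

```text
t 6.08 d [  22.5 -193.6  -13.8] rot [ 0.05 -0.35 -0.67] F [ 0.7 -0.6 -1.4] op 0.255
```

View pics/h_s.png

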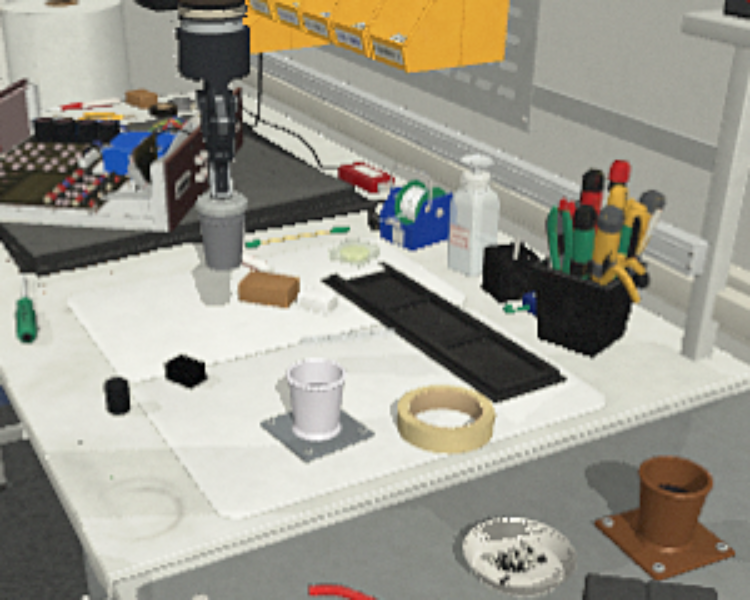

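The pot hangs upright from the fingers at crop (222,225), clear of everything. Next I look at the cup from short of it.

>>> {"name": "jog_arm", "arguments": {"targets": "0 -30 0 0 0 -0.3 -1;0 -30 0 0 0 -0.3 -1;0 -25 0 0 0 0 -1;0 -10 0 0 0 0 -1;0 0 0 0 0 0 -1;0 0 0 0 0 0 -1"}}

```text
time: 6.63
eef_pos: [0.5643, 0.0581, 0.2125]
tcp_rot: [0.153, 0.988, -0.003, -0.004]
contact_force: [-0.5, -0.0, -1.7]
opening: 0.251
```

Run:
```python
from h import *
w=read_camera("wrist");need(.588,-.030,.2)
im=w["pixels"].copy();cv2.imwrite("pics/i_raw.png",im)
for t,z in(("cup_mouth",.072),("cup",0),("pot",0)):
    for d in mark_of(t,w): print(t,d["uv"],round(d["p"],2),atz(w,d["uv"],z))
for a in np.linspace(0,2*np.pi,40):
  for z,r,c in((.072,.0295,(0,0,255)),(.072,.027,(0,255,0))):
    u=proj(w,(.588+r*np.cos(a),-.030+r*np.sin(a),z));cv2.circle(im,tuple(int(round(v)) for v in u),1,c,-1)
cv2.imwrite("pics/i_w.png",im)
```

```text
t 6.68 d [ 23.7 -88.4 -12.5] rot [ 0.24 -0.48  0.37] F [ 0.5  0.6 -0.1] op 0.254
cup_mouth [198.0, 253.4] 0.84 [ 0.58820589 -0.02247328  0.072     ]
cup [216.0, 222.1] 0.83 [ 0.58433348 -0.01873962  0.        ]
pot [277.3, 213.8] 0.87 [0.59470613 0.04264269 0.        ]
```

View pics/i_w.png

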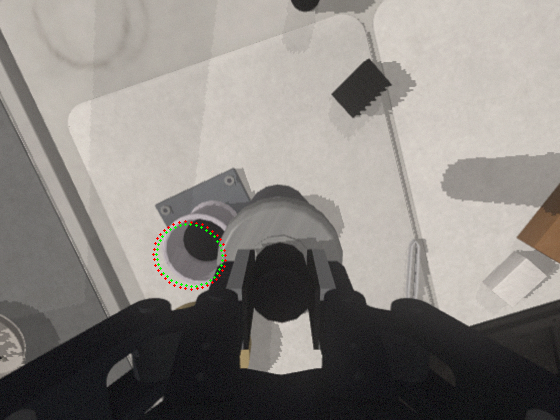

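Run:
```python
import cv2
im=cv2.imread("pics/i_raw.png")
cv2.imwrite("pics/j.png",cv2.resize(im[170:320,140:360],None,fx=3.6,fy=3.6,interpolation=cv2.INTER_CUBIC))
```

```text
(no output)
```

View pics/j.png

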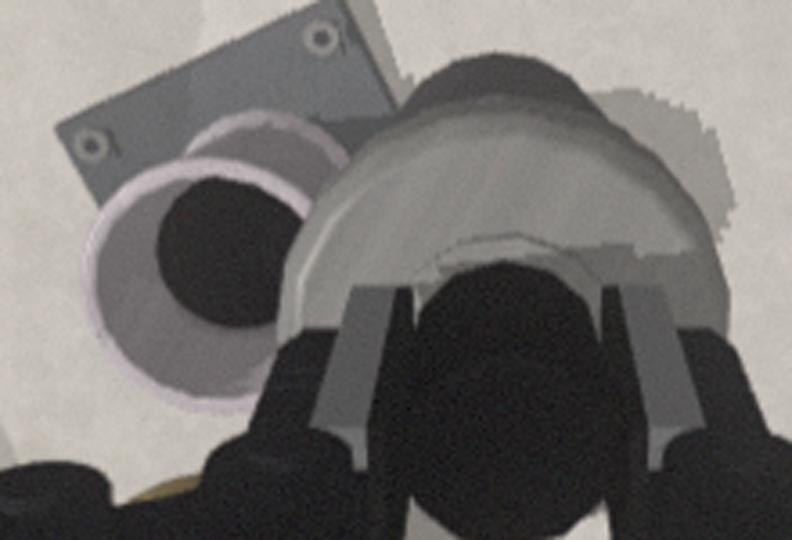

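```bash
cat > fit.py <<'E'
from h import *
from scipy.optimize import least_squares
def fitc(w,pts,z,r,x0):
    P=np.array([atz(w,p,z)[:2] for p in pts])
    s=least_squares(lambda c:np.hypot(*(P-c).T)-r,x0);return s.x,(s.fun*1e3).round(1)
E
python3 - <<'E'
from fit import *
w=read_camera("wrist");st=get_state();tz=st["eef_pos"][2];pz=tz-.0855
need(0,0,0)
cv=lambda L:[(a/3.6+140-.36,b/3.6+170-.36) for a,b in L]
rim=cv([(83,275),(205,157),(130,185),(98,225),(100,345),(140,388),(200,412),(255,408),(270,172),(305,205)])
foot=cv([(500,53),(440,72),(560,70),(410,100),(590,95)])
lid=cv([(278,300),(729,300),(300,225),(705,225)])
print("cup",fitc(w,rim,.072,.0295,(.588,-.03)))
print("foot",fitc(w,foot,pz,.020,(.57,.06)))
for z in(.067,.0725,.078):print("lid",fitc(w,lid,pz+z,.0285,(.57,.06)))
E
```

```text
t 6.88 d [-564.4  -59.2 -212.7] rot [ 0.25 -0.46  0.25] F [-0.9  0.5 -0.8] op 0.251
cup (array([ 0.58588072, -0.01964384]), array([-0.1,  1.6,  0.5, -0.3,  0.5,  1. ,  1.3,  1.1,  1.7,  0.1]))
foot (array([0.56256689, 0.05718438]), array([ 0.1, -0.1, -0.1, -0. , -0. ]))
lid (array([0.56361917, 0.05764322]), array([ 0.7,  0.7, -0. , -0.1]))
lid (array([0.56377149, 0.05765335]), array([-0.1, -0. ,  0.1, -0. ]))
lid (array([0.56385489, 0.05768482]), array([-0.7, -0.6,  0.3,  0.2]))
```

>>> {"name": "jog_arm", "arguments": {"targets": "30 5 -2 0.2 -0.4 0.2 -1;20 5 0 0 0 0 -1;0 0 0 0 0 0 -1;0 0 0 0 0 0 -1"}}

```text
time: 7.22
eef_pos: [0.6137, 0.0737, 0.2089]
tcp_rot: [0.147, 0.989, -0.0, -0.002]
contact_force: [0.9, 0.7, -1.1]
opening: 0.25
```

Run:
```python
from fit import *
w=read_camera("wrist");need(.588,-.025,.2)
im=w["pixels"]
for t,z in(("cup_mouth",.072),("cup",0)):
    for d in mark_of(t,w): print(t,d["uv"],round(d["p"],2),atz(w,d["uv"],z))
cv2.imwrite("pics/k_raw.png",im)
cv2.imwrite("pics/k.png",cv2.resize(im[100:310,120:360],None,fx=2.8,fy=2.8,interpolation=cv2.INTER_CUBIC))
import pickle;pickle.dump({k:v for k,v in w.items()},open("w.pkl","wb"))
```

```text
t 7.27 d [-25.6 -98.6  -8.9] rot [-0.01 -0.26 -0.25] F [ 0.6  1.1 -0.7] op 0.252
cup_mouth [157.4, 198.0] 0.98 [ 0.585408   -0.01884007  0.072     ]
cup [181.7, 180.1] 0.81 [ 0.58484734 -0.01845917  0.        ]
```

View pics/k.png

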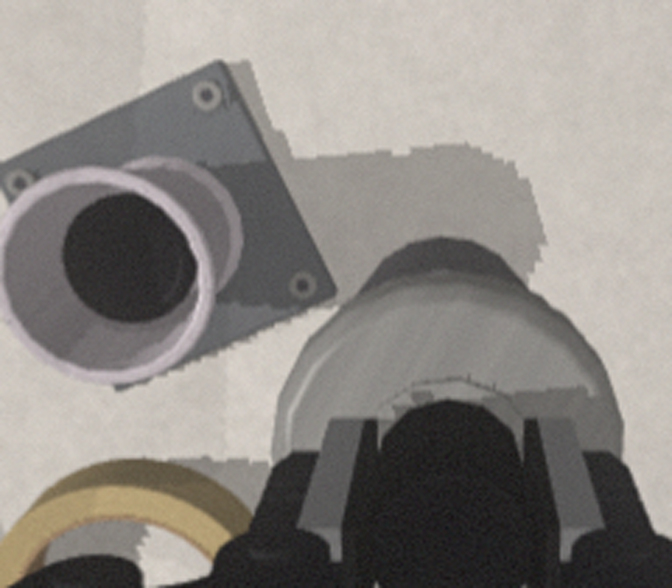

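Run:
```python
from fit import *
import pickle
w=pickle.load(open("w.pkl","rb"));tz=get_state()["eef_pos"][2];pz=tz-.0855
cv=lambda L:[(a/2.8+120-.3,b/2.8+100-.3) for a,b in L]
rim=cv([(100,166),(150,178),(190,210),(214,260),(213,300),(185,352),(112,385),(60,375),(20,338),(2,300),(50,180)])
foot=cv([(450,237),(405,250),(497,252),(375,275),(525,278)])
lid=cv([(272,450),(624,450),(290,375),(606,375)])
for r in(.0295,.0305):print("cup",fitc(w,rim,.072,r,(.588,-.03)))
print("foot",fitc(w,foot,pz,.020,(.6,.07)))
print("lid",fitc(w,lid,pz+.0725,.0285,(.6,.07)))
need(.585,-.02,.2)
```

```text
cup (array([ 0.58632359, -0.01897118]), array([1.7, 1.8, 1.5, 1.1, 0.3, 0. , 1.8, 2.7, 1.4, 0.6, 0.7]))
cup (array([ 0.58622074, -0.01917558]), array([ 0.7,  0.9,  0.7,  0.3, -0.5, -0.8,  0.8,  1.6,  0.3, -0.6, -0.4]))
foot (array([0.61231692, 0.07259874]), array([ 0.1, -0.2, -0.2,  0.2,  0.2]))
lid (array([0.61369386, 0.07211726]), array([-0.1, -0.1,  0. ,  0. ]))
t 7.37 d [-28.1 -93.1  -9.1] rot [ 0.01 -0.26 -0.21] F [-0.3  0.1 -0.6] op 0.249
```

>>> {"name": "jog_arm", "arguments": {"targets": "-7 -30 -4 0 0 0 -1;-7 -30 -4 0 0 0 -1;-7 -20 -4 0 -0.3 0 -1;-3 -8 0 0 0 0 -1;0 0 0 0 0 0 -1;0 0 0 0 0 0 -1"}}

```text
time: 7.87
eef_pos: [0.5849, -0.0159, 0.1985]
tcp_rot: [0.146, 0.989, 0.0, 0.001]
contact_force: [0.1, 0.8, -0.7]
opening: 0.25
```

Run:
```python
from fit import *
s=read_camera("scene");t=read_camera("top");w=read_camera("wrist");need(.587,-.021,.18)
for n,p,z in(("s",s,(130,250,230,350)),("t",t,(150,270,230,350))):
    cv2.imwrite(f"pics/l_{n}.png",cv2.resize(p["pixels"][z[0]:z[1],z[2]:z[3]],None,fx=5,fy=5,interpolation=cv2.INTER_CUBIC))
cv2.imwrite("pics/l_w.png",w["pixels"])
```

```text
t 8.02 d [  1.4  -6.  -18.7] rot [-0.02  0.18 -0.48] F [-0.2  0.  -0.5] op 0.254
```

View pics/l_s.png

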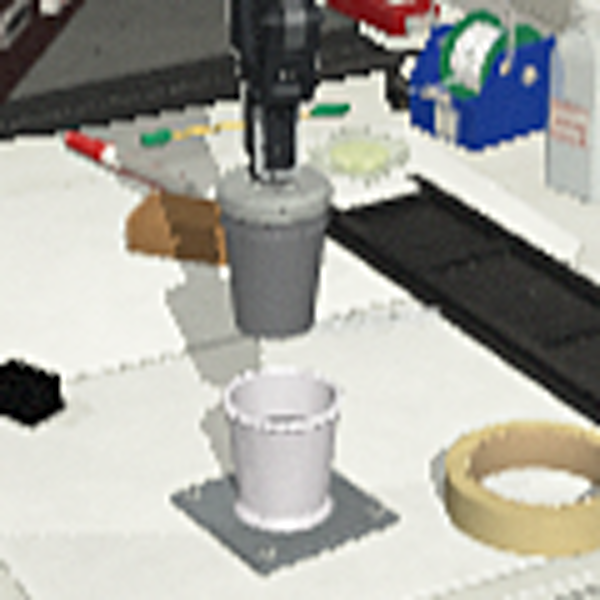

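View pics/l_t.png

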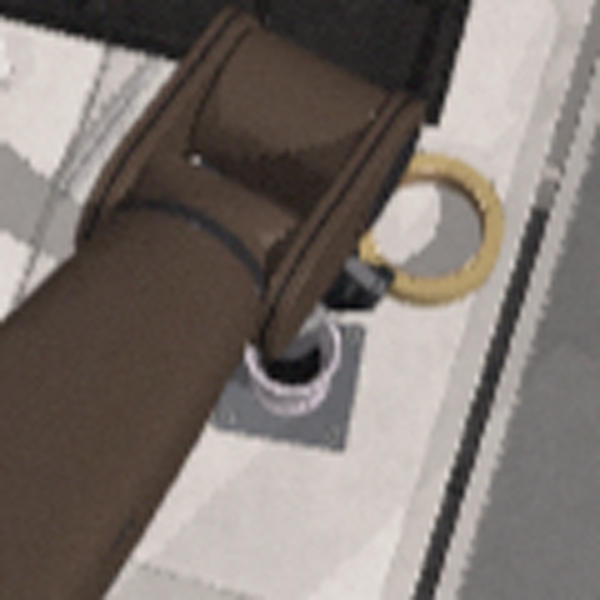

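View pics/l_w.png

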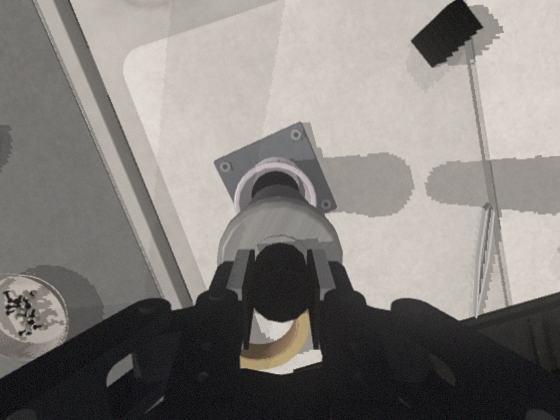

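Run:
```python
import cv2
im=cv2.imread("pics/l_w.png")
cv2.imwrite("pics/m.png",cv2.resize(im[115:275,200:360],None,fx=3.7,fy=3.7,interpolation=cv2.INTER_CUBIC))
```

```text
(no output)
```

View pics/m.png

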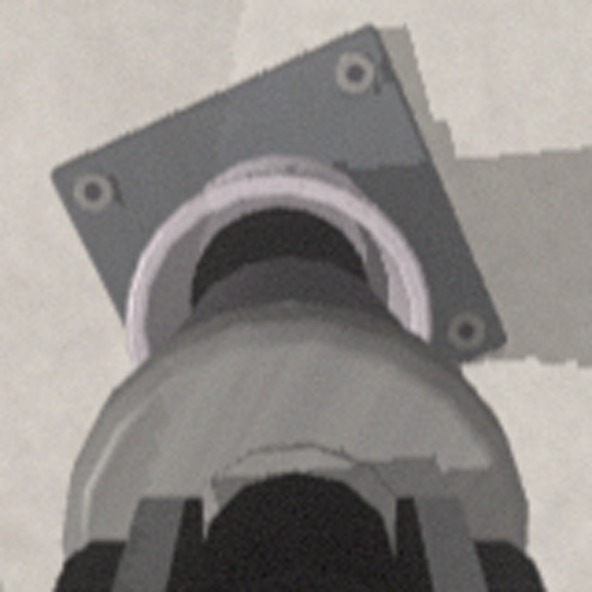

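Run:
```python
from fit import *
w=read_camera("wrist");s=read_camera("scene");st=get_state();tz=st["eef_pos"][2];pz=tz-.0855
need(0,0,0)
cv=lambda L:[(a/3.7+200-.36,b/3.7+115-.36) for a,b in L]
rim=cv([(127,330),(280,174),(432,315),(172,223),(388,220),(140,275),(418,265)])
foot=cv([(295,257),(235,277),(355,278)])
lid=cv([(64,510),(528,510),(92,420),(502,420)])
for r in(.0295,.0305):c=fitc(w,rim,.072,r,(.588,-.03));print("cup",c)
f=fitc(w,foot,pz,.020,(.58,-.02));print("foot",f, "shift mm",(c[0]-f[0])*1e3)
print("lid",fitc(w,lid,pz+.0725,.0285,(.6,.07)))
sc=lambda a,b:(a/5+230-.4,b/5+130-.4)
# scene: right-direction difference, and depth from rows
for c0 in((.586,-.019),(.588,-.0296),(.590,-.025)):print(c0,"mouth",proj(s,(*c0,.072)),"floor",proj(s,(*c0,0)))
print("meas mouth",sc(285.5,402),"cup base",sc(283.5,505))
print("foot pred",proj(s,(*f[0],pz)),"lid pred",proj(s,(*f[0],pz+.073)),"meas",sc(277,318),sc(274.5,200))
print(atz(s,sc(285.5,402),.072)-atz(s,sc(277,318),pz))
```

```text
t 8.12 d [-585.6   15.  -198.5] rot [-0.01  0.16 -0.5 ] F [ 0.3 -0.4 -1.6] op 0.254
cup (array([ 0.58489441, -0.01970456]), array([ 1.7,  0. ,  1.2, -0.3,  0.1,  0.1,  0.4]))
cup (array([ 0.58621167, -0.02005207]), array([ 0.7,  0.4,  0.3, -0.3,  0. , -0.4, -0.2]))
foot (array([ 0.58488415, -0.01670376]), array([ 0.4, -0.3, -0.3])) shift mm [ 1.32752272 -3.34831002]
lid (array([ 0.58416002, -0.01608071]), array([-0.1, -0.2, -0. ,  0.1]))
(0.586, -0.019) mouth [285.31168223 208.64737313] floor [285.40678698 232.4075136 ]
(0.588, -0.0296) mouth [287.91419554 210.26000573] floor [287.92750164 234.13303453]
(0.59, -0.025) mouth [287.77519031 209.30435495] floor [287.7928712  233.11178859]
meas mouth (286.70000000000005, 210.0) cup base (286.3, 230.6)
foot pred [284.44431141 194.13327343] lid pred [284.30858799 167.46064246] meas (285.0, 193.2) (284.5, 169.6)
[-0.00262087 -0.01423353 -0.04102625]
```

>>> {"name": "jog_arm", "arguments": {"targets": "2 -4 -10 0 0.2 -0.4 -1;0 0 -14 0 0 0 -1;0 0 0 0 0 0 -1"}}

```text
time: 8.37
eef_pos: [0.589, -0.0176, 0.1739]
tcp_rot: [0.148, 0.989, 0.0, 0.001]
contact_force: [-0.8, -0.2, -2.0]
opening: 0.252
```

Run:
```python
from fit import *
w=read_camera("wrist");s=read_camera("scene");need(.587,-.0195,.135)
a=cv2.resize(w["pixels"][115:275,200:360],None,fx=2.5,fy=2.5,interpolation=cv2.INTER_CUBIC)
b=cv2.resize(s["pixels"][150:250,236:336],None,fx=4,fy=4,interpolation=cv2.INTER_CUBIC)
cv2.imwrite("pics/n.png",np.hstack([a,b]))
```

```text
t 8.47 d [ -3.2  -1.6 -41.4] rot [ 0.05  0.29 -0.21] F [-1.   0.6 -0. ] op 0.249
```

View pics/n.png

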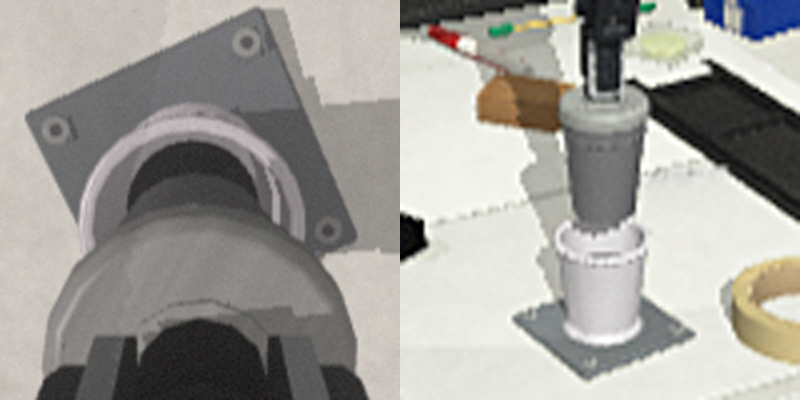

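>>> {"name": "jog_arm", "arguments": {"targets": "-2 -1 -8 0 0.2 -0.2 -1;0 0 -10 0 0 0 -1;0 0 0 0 0 0 -1"}}

```text
time: 8.72
eef_pos: [0.5893, -0.0191, 0.1585]
tcp_rot: [0.149, 0.989, -0.001, 0.002]
contact_force: [0.0, 1.1, -0.2]
opening: 0.252
```

Run:
```python
from fit import *
w=read_camera("wrist");s=read_camera("scene");need(.587,-.0195,.135)
a=cv2.resize(w["pixels"][115:275,200:360],None,fx=2.5,fy=2.5,interpolation=cv2.INTER_CUBIC)
b=cv2.resize(s["pixels"][150:250,236:336],None,fx=4,fy=4,interpolation=cv2.INTER_CUBIC)
cv2.imwrite("pics/o.png",np.hstack([a,b]))
```

```text
t 8.82 d [ -3.1  -0.3 -25.1] rot [ 0.12  0.36 -0.02] F [-0.3  0.1 -0.2] op 0.248
```

View pics/o.png

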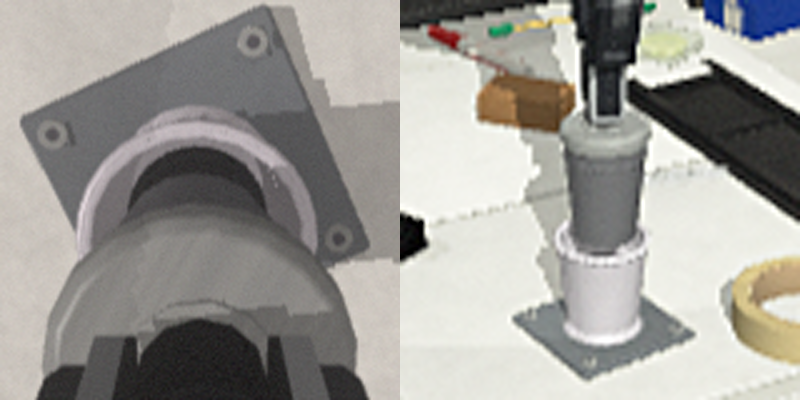

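>>> {"name": "jog_arm", "arguments": {"targets": "-3 0 -8 0 0.3 0 -1;0 0 -8 0 0 0 -1;0 0 0 0 0 0 -1"}}

```text
time: 9.07
eef_pos: [0.5876, -0.0194, 0.144]
tcp_rot: [0.149, 0.989, -0.001, 0.002]
contact_force: [-1.0, 0.5, -0.2]
opening: 0.253
```

Run:
```python
from fit import *
w=read_camera("wrist");s=read_camera("scene");need(.587,-.0195,.135)
a=cv2.resize(w["pixels"][115:275,200:360],None,fx=2.5,fy=2.5,interpolation=cv2.INTER_CUBIC)
b=cv2.resize(s["pixels"][150:250,236:336],None,fx=4,fy=4,interpolation=cv2.INTER_CUBIC)
cv2.imwrite("pics/p.png",np.hstack([a,b]))
```

```text
t 9.17 d [ -1.2   0.  -10.2] rot [ 0.17  0.27 -0.01] F [-0.4  0.  -0.4] op 0.253
```

View pics/p.png

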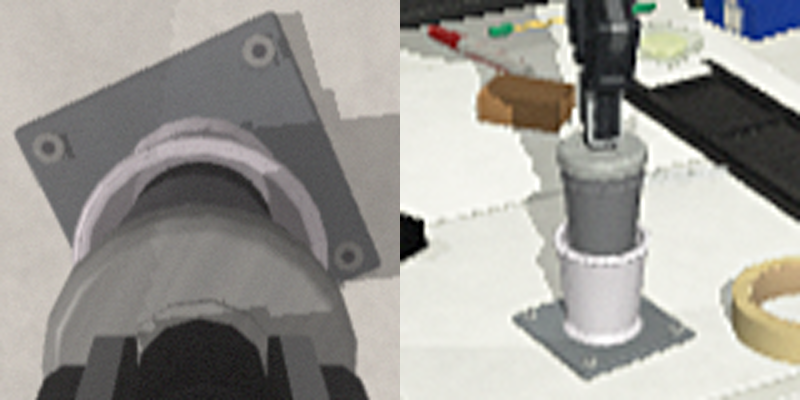

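>>> {"name": "jog_arm", "arguments": {"targets": "-1 0 -5 0 0.3 0 -1;0 0 -3 0 0 0 -1;0 0 0 0 0 0 -1;0 0 0 0 0 0 -1"}}

```text
time: 9.5
eef_pos: [0.5877, -0.0196, 0.1372]
tcp_rot: [0.149, 0.989, -0.002, 0.0]
contact_force: [0.4, -0.4, -1.1]
opening: 0.253
```

Run:
```python
from fit import *
for i in range(3): read_camera("wrist");need(.587,-.0195,.135)
```

```text
t 9.55 d [-0.7  0.1 -2.2] rot [ 0.19  0.03 -0.02] F [ 0.2 -0.1 -1.2] op 0.251
t 9.6 d [-0.7  0.1 -2.3] rot [ 0.19  0.04 -0.02] F [ 0.7  0.7 -0.6] op 0.255
t 9.65 d [-0.8  0.1 -2.4] rot [ 0.19  0.05 -0.02] F [ 0.6 -0.1 -1.5] op 0.253
```

>>> {"name": "jog_arm", "arguments": {"targets": "-1 0 -2 0 0 0 -1;0 0 -1 0 0 0 -1;0 0 0 0 0 0 -1"}}

```text
time: 9.9
eef_pos: [0.5871, -0.0197, 0.1348]
tcp_rot: [0.149, 0.989, -0.002, 0.001]
contact_force: [-0.1, -0.3, -0.4]
opening: 0.252
```

Run:
```python
from fit import *
for i in range(3): read_camera("wrist");need(.587,-.0195,.135)
```

```text
t 9.95 d [-0.   0.2  0.2] rot [ 0.2   0.11 -0.01] F [-0.6  0.4 -0.3] op 0.249
t 10.0 d [-0.1  0.2  0.1] rot [ 0.21  0.11 -0.02] F [-0.2 -0.2 -1. ] op 0.247
t 10.05 d [-0.1  0.2  0.1] rot [ 0.21  0.12 -0.02] F [-0.2 -1.  -0.9] op 0.251
```

>>> {"name": "jog_arm", "arguments": {"targets": "0 0 0 0 0 0 0;0 0 0 0 0 0 0;0 0 0 0 0 0 0.3;0 0 0 0 0 0 0.3;0 0 0 0 0 0 0.3;0 0 0 0 0 0 0.3"}}

```text
time: 10.55
eef_pos: [0.5883, -0.0199, 0.1365]
tcp_rot: [0.149, 0.989, -0.002, 0.003]
contact_force: [-0.1, -0.1, 0.2]
opening: 0.647
```

Run:
```python
from fit import *
w=read_camera("wrist");s=read_camera("scene");need(.587,-.0195,.135)
a=cv2.resize(w["pixels"][115:315,180:380],None,fx=2,fy=2,interpolation=cv2.INTER_CUBIC)
b=cv2.resize(s["pixels"][150:250,236:336],None,fx=4,fy=4,interpolation=cv2.INTER_CUBIC)
cv2.imwrite("pics/q.png",np.hstack([a,b]))
for t in("pot_knob_top",):
    for p in(w,s):
        for d in mark_of(t,p): print(t,d["uv"],round(d["p"],2),atz(p,d["uv"],.154))
```

```text
t 10.65 d [-1.2  0.4 -1.5] rot [ 0.24  0.29 -0.02] F [ 0.   0.4 -0.5] op 0.651
pot_knob_top [276.4, 289.0] 0.86 [ 0.5854007  -0.02179627  0.154     ]
pot_knob_top [285.3, 178.8] 0.78 [ 0.58849038 -0.01473263  0.154     ]
```

View pics/q.png

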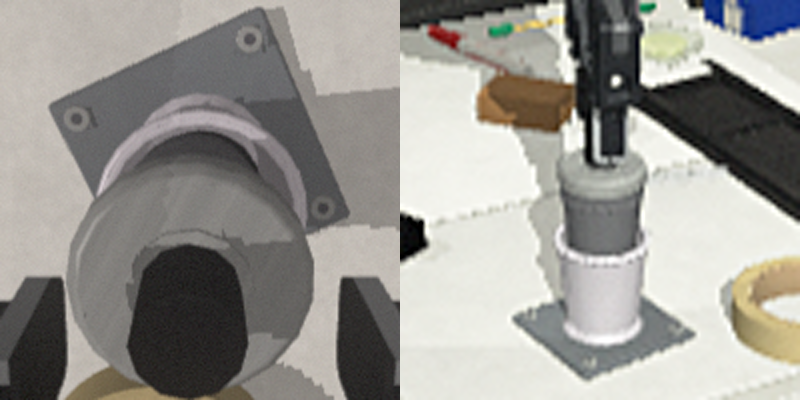

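The pot stands in the cup with the fingers clear: rim centred at crop x 202, lid at 190. That is about 3 mm off centre, which is within play. I now rise and shut the fingers.

>>> {"name": "jog_arm", "arguments": {"targets": "0 0 15 0 0 0 0.4;0 0 25 0 0 0 0.4;0 0 20 0 0 0 -1;0 0 0 0 0 0 -1;-2 -1 0 0 0.2 0 -1;0 0 0 0 0 0 -1;0 0 0 0 0 0 -1;0 0 0 0 0 0 -1;0 0 0 0 0 0 -1"}}

```text
time: 11.5
eef_pos: [0.5823, -0.0204, 0.1916]
tcp_rot: [0.149, 0.989, -0.002, -0.005]
contact_force: [0.7, -0.9, -0.5]
opening: 0.002
```

Run:
```python
from fit import *
w=read_camera("wrist");s=read_camera("scene");need(.586,-.0205,.158)
cv2.imwrite("pics/r.png",w["pixels"])
for t in("pot_knob_top",):
    for p in(w,s):
        for d in mark_of(t,p): print(t,d["uv"],round(d["p"],2),atz(p,d["uv"],.154))
F=[]
for i in range(8): read_camera("wrist");F.append(get_state()["contact_force"])
print(np.mean(F,0),np.std(F,0))
need(.586,-.0205,.158)
```

```text
t 11.6 d [  3.7  -0.1 -33.6] rot [ 0.12 -0.55 -0.01] F [ 0.3 -0.2  0.1] op -0.003
pot_knob_top [278.8, 249.2] 0.94 [ 0.58503716 -0.0235206   0.154     ]
pot_knob_top [287.4, 181.8] 0.78 [ 0.58507461 -0.03258125  0.154     ]
[-0.13612231 -0.06551232  0.0520969 ] [0.55809144 0.31401728 0.48065347]
t 12.1 d [  3.1   0.  -35.1] rot [ 0.14 -0.41 -0.01] F [-0.3  0.   0.5] op 0.001
```

View pics/r.png

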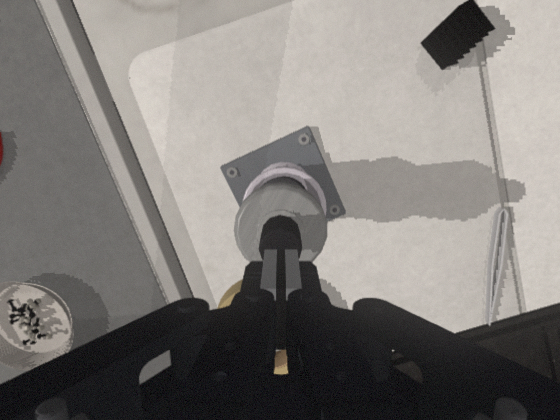

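>>> {"name": "jog_arm", "arguments": {"targets": "3 -2 -10 0 -0.4 0 -1;1 0 -10 0 0 0 -1;0 0 -5 0 0 0 -1;0 0 0 0 0 0 -1"}}

```text
time: 12.43
eef_pos: [0.5874, -0.0228, 0.1657]
tcp_rot: [0.149, 0.989, -0.001, 0.001]
contact_force: [0.3, 0.1, 0.1]
opening: -0.001
```

Run:
```python
from fit import *
w=read_camera("wrist");need(.586,-.022,.154)
cv2.imwrite("pics/s.png",cv2.resize(w["pixels"][130:290,200:360],None,fx=3,fy=3))
read_camera("wrist");need(.586,-.022,.154)
```

```text
t 12.48 d [ -1.3   0.8 -11.9] rot [ 0.15  0.06 -0.01] F [-0.5 -0.6 -0.5] op 0.005
t 12.53 d [ -1.7   0.8 -12.7] rot [ 0.17  0.14 -0.01] F [-0.5 -0.5 -0.4] op -0.004
```

View pics/s.png

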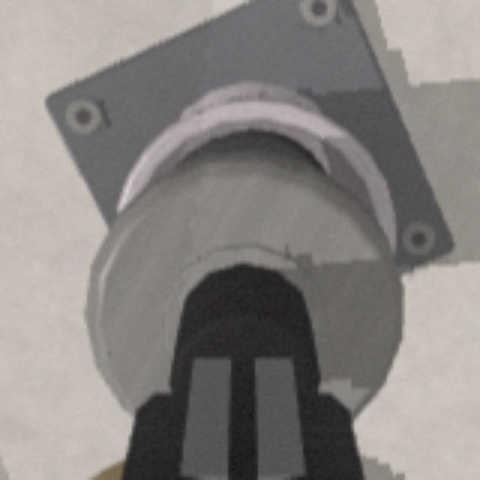

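>>> {"name": "jog_arm", "arguments": {"targets": "-1 0 -5 0 0.1 0 -1;0 0 -3 0 0 0 -1;0 0 -2 0 0 0 -1"}}

```text
time: 12.78
eef_pos: [0.5874, -0.0229, 0.157]
tcp_rot: [0.149, 0.989, -0.001, 0.002]
contact_force: [-1.0, -0.4, -0.8]
opening: 0.001
```

>>> {"name": "jog_arm", "arguments": {"targets": "0 0 -3 0 0 0 -1"}}

```text
time: 12.87
eef_pos: [0.5876, -0.0229, 0.154]
tcp_rot: [0.149, 0.989, -0.001, 0.002]
contact_force: [0.6, -0.8, 1.8]
opening: 0.002
```

>>> {"name": "jog_arm", "arguments": {"targets": "0 0 -3 0 0 0 -1"}}

```text
time: 12.95
eef_pos: [0.5879, -0.023, 0.1513]
tcp_rot: [0.149, 0.989, -0.001, 0.002]
contact_force: [-1.0, -0.9, 2.5]
opening: 0.001
```

>>> {"name": "jog_arm", "arguments": {"targets": "-1 0 -2 0 0.2 0 -1;0 0 -2 0 0 0 -1"}}

```text
time: 13.12
eef_pos: [0.5878, -0.023, 0.1483]
tcp_rot: [0.149, 0.989, -0.002, 0.002]
contact_force: [0.7, 0.0, 3.8]
opening: -0.0
```

>>> {"name": "jog_arm", "arguments": {"targets": "0 0 -1.5 0 0.1 0 -1"}}

```text
time: 13.2
eef_pos: [0.5879, -0.023, 0.1471]
tcp_rot: [0.149, 0.989, -0.002, 0.001]
contact_force: [-0.8, 0.2, 2.9]
opening: -0.002
```

>>> {"name": "jog_arm", "arguments": {"targets": "0 0 -1.5 0 0.1 0 -1"}}

```text
time: 13.28
eef_pos: [0.5881, -0.0231, 0.146]
tcp_rot: [0.149, 0.989, -0.002, 0.0]
contact_force: [-0.9, 0.6, 2.6]
opening: -0.0
```

>>> {"name": "jog_arm", "arguments": {"targets": "0 0 -1.5 0 0.1 0 -1"}}

```text
time: 13.37
eef_pos: [0.5882, -0.0231, 0.1446]
tcp_rot: [0.149, 0.989, -0.002, -0.001]
contact_force: [-1.3, 0.2, 2.2]
opening: 0.0
```

>>> {"name": "jog_arm", "arguments": {"targets": "-0.5 0 -1.5 0 0 0 -1"}}

```text
time: 13.45
eef_pos: [0.5879, -0.0231, 0.1432]
tcp_rot: [0.149, 0.989, -0.002, -0.0]
contact_force: [-0.3, -0.0, 3.0]
opening: -0.002
```

>>> {"name": "jog_arm", "arguments": {"targets": "-0.5 0 -1.5 0 0 0 -1"}}

```text
time: 13.53
eef_pos: [0.5875, -0.023, 0.1417]
tcp_rot: [0.149, 0.989, -0.002, -0.0]
contact_force: [1.2, 0.2, 2.3]
opening: 0.001
```

>>> {"name": "jog_arm", "arguments": {"targets": "-0.5 0 -1.5 0 0 0 -1"}}

```text
time: 13.62
eef_pos: [0.5873, -0.0231, 0.1402]
tcp_rot: [0.149, 0.989, -0.002, 0.0]
contact_force: [1.2, 0.1, 3.8]
opening: 0.002
```

>>> {"name": "jog_arm", "arguments": {"targets": "0 0 -1.5 0 0 0 -1"}}

```text
time: 13.7
eef_pos: [0.5875, -0.0231, 0.1387]
tcp_rot: [0.149, 0.989, -0.002, 0.001]
contact_force: [-0.3, 0.1, 3.5]
opening: -0.003
```

>>> {"name": "jog_arm", "arguments": {"targets": "-0.5 0 -1.5 0 0 0 -1"}}

```text
time: 13.78
eef_pos: [0.5875, -0.0231, 0.1377]
tcp_rot: [0.149, 0.989, -0.002, 0.001]
contact_force: [-0.3, -0.1, 6.9]
opening: 0.001
```

>>> {"name": "jog_arm", "arguments": {"targets": "0 0 -1.5 0 0 0 -1"}}

```text
time: 13.87
eef_pos: [0.5881, -0.0232, 0.1371]
tcp_rot: [0.149, 0.989, -0.002, 0.002]
contact_force: [-1.8, -0.6, 7.7]
opening: -0.003
```

Run:
```python
from h import *
for i in range(4):
    read_camera("wrist");st=get_state();print(st["contact_force"].round(1),st["eef_pos"].round(4))
```

```text
[-0.8 -0.4  5.5] [ 0.5881 -0.0232  0.1371]
[-1.3  1.4  6.1] [ 0.588  -0.0232  0.137 ]
[-1.8  0.4  4.7] [ 0.5879 -0.0232  0.137 ]
[-0.4 -0.1  5.8] [ 0.588  -0.0232  0.1371]
```

>>> {"name": "jog_arm", "arguments": {"targets": "-0.5 0 -2 0 0 0 -1"}}

```text
time: 14.15
eef_pos: [0.5883, -0.0234, 0.1366]
tcp_rot: [0.149, 0.989, -0.002, 0.003]
contact_force: [-0.9, 0.8, 10.6]
opening: -0.002
```

Run:
```python
from h import *
for i in range(3):
    read_camera("wrist");st=get_state();print(st["contact_force"].round(1),st["eef_pos"].round(4))
```

```text
[-1.   0.2  7.7] [ 0.5883 -0.0234  0.1366]
[-1.3  1.1  7.7] [ 0.5883 -0.0234  0.1366]
[-0.4  0.1  8.1] [ 0.5883 -0.0234  0.1366]
```

>>> {"name": "jog_arm", "arguments": {"targets": "-0.5 0 -2 0 0 0 -1"}}

```text
time: 14.38
eef_pos: [0.5887, -0.0236, 0.1365]
tcp_rot: [0.149, 0.989, -0.002, 0.004]
contact_force: [-0.9, 0.9, 10.1]
opening: 0.003
```

Run:
```python
from h import *
for i in range(3):
    read_camera("wrist");st=get_state();print(st["contact_force"].round(1),st["eef_pos"].round(4))
```

```text
[-1.   0.2  8.6] [ 0.5888 -0.0236  0.1365]
[-1.   0.2  8.3] [ 0.5887 -0.0236  0.1365]
[-1.5  1.2  9.2] [ 0.5887 -0.0236  0.1365]
```

>>> {"name": "jog_arm", "arguments": {"targets": "-0.5 0 -2.5 0 -0.2 0 -1"}}

```text
time: 14.62
eef_pos: [0.5895, -0.0238, 0.1364]
tcp_rot: [0.149, 0.989, -0.002, 0.008]
contact_force: [-0.9, 1.9, 11.9]
opening: -0.001
```

Run:
```python
from h import *
for i in range(3):
    read_camera("wrist");st=get_state();print(st["contact_force"].round(1),st["eef_pos"].round(4))
```

```text
[-1.1  0.3  9.9] [ 0.5895 -0.0238  0.1364]
[-1.3  0.6  9.4] [ 0.5894 -0.0238  0.1364]
[-1.8  1.   9.1] [ 0.5894 -0.0238  0.1364]
```

The push peaked at about 12 N and settled near 9.5 N, with the resistance clearly rising. I stop here and retract.

>>> {"name": "jog_arm", "arguments": {"targets": "0 0 3 0 0.3 0 -1;0 0 5 0 0.3 0 -1;0 0 15 0 0.3 0 -1;0 0 30 0 0 0 -1;0 0 30 0 0 0 -1;-20 20 20 0 0 0 -1;-20 20 0 0 0 0 -1;0 0 0 0 0 0 -1;0 0 0 0 0 0 -1"}}

```text
time: 15.52
eef_pos: [0.5432, 0.0169, 0.2369]
tcp_rot: [0.15, 0.989, -0.004, -0.008]
contact_force: [0.8, 0.6, 0.4]
opening: -0.004
```

Run:
```python
from fit import *
w=read_camera("wrist");s=read_camera("scene");t=read_camera("top");need(0,0,0)
cv2.imwrite("pics/u_w.png",w["pixels"])
cv2.imwrite("pics/u_s.png",cv2.resize(s["pixels"][130:270,190:370],None,fx=4,fy=4,interpolation=cv2.INTER_CUBIC))
for p in(w,s):
  for n in("pot_knob_top","cup_mouth","pot"):
    for d in mark_of(n,p): print(n,d["uv"],round(d["p"],2),atz(p,d["uv"],{"pot_knob_top":.138,"cup_mouth":.072,"pot":.032}[n]))
for n in("heat_sink","capacitor","sanding_block","masking_tape"):
    print(n,[(np.round(atz(t,d["uv"],0),3).tolist(),round(d["p"],2)) for d in mark_of(n,t)])
```

```text
t 15.67 d [-543.3  -16.3 -235.6] rot [ 0.25 -1.11  0.14] F [-0.8  0.4 -0.1] op 0.002
pot_knob_top [249.1, 284.2] 0.57 [ 0.58651908 -0.0222012   0.138     ]
pot [259.0, 234.2] 0.79 [ 0.5844142  -0.02138734  0.032     ]
pot_knob_top [288.0, 184.2] 0.75 [ 0.5955203  -0.01573349  0.138     ]
cup_mouth [430.3, 250.0] 0.91 [ 0.78015587 -0.32922645  0.072     ]
cup_mouth [282.5, 209.7] 0.77 [ 0.57709726 -0.02059819  0.072     ]
pot [282.7, 220.2] 0.79 [ 0.58408518 -0.00739481  0.032     ]
heat_sink []
capacitor []
sanding_block [([0.693, 0.302, 0.0], 0.83)]
masking_tape [([0.714, -0.086, 0.0], 0.71), ([0.685, 0.3, 0.0], 0.4)]
```

View pics/u_s.png

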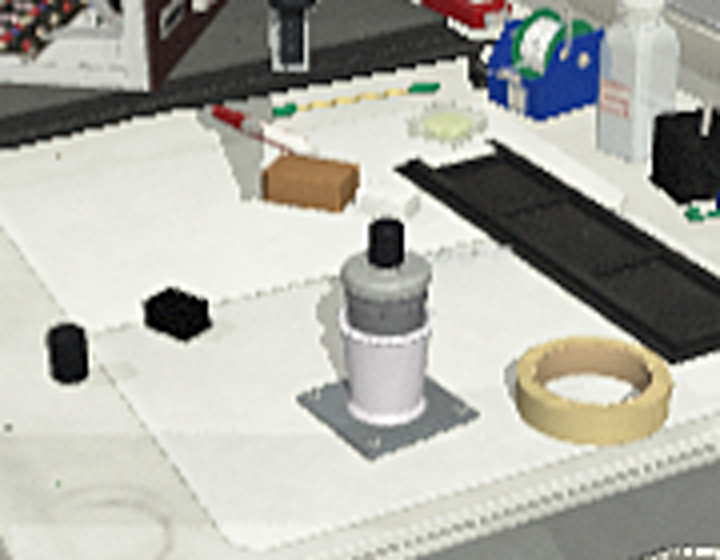

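View pics/u_w.png

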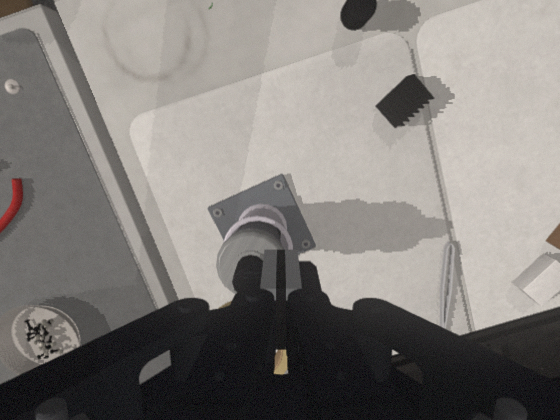

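The scene view shows the pot upright and sunk in the cup, with lid centre (386,270) over mouth centre (385,335) in the crop. The arm is clear and the bystanders are in place. Handing in.

```bash
python3 -c "
from plant import *
print(get_state()['dq'].round(3));print(sign_off())"
```

```text
[ 0.001 -0.003 -0.002 -0.     0.     0.   ]
the job is handed in; nothing more can be done
None
```

I put the pot into the grey cup, let go, and pushed it down with shut fingers until the taper bit. Then I retracted and handed the job in at about 15.7 s; `sign_off()` gave no verdict.

- **Push:** the drag stayed near 3 N, then the resistance climbed from a depth of about 16 mm. I stopped at a peak of about 12 N, slightly above the 10 N you asked for. It settled to about 9.5 N while held, well below the 18 N wedge limit. These are wrist readings, with noise of about 0.5 N.
- **Pot:** in the last pictures it stands upright in the cup with the fingers clear. From the measured tool height, its underside is about 32 mm above the bench (limit 43 mm). Its axis is about 2–3 mm from the cup's (limit 7 mm).
- **Bystanders:** all four look undisturbed in the scene picture, and the arm touched none of them.
    - **Not found:** the network did not find the heat sink or the capacitor in the last top view.
    - **Apparent shifts:** it placed the tape about 11 mm and the sanding block about 11 mm from their first readings. I put that down to detection error.
- **Camera disagreement:** the cameras differed by several millimetres on the cup and knob positions. I went by direct pot-to-rim comparison in the wrist pictures.

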